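Find the flat plate by rocking a straightedge

TASK

One of the two metal plates on the board is flat, the other is very slightly bent across its middle so that a straightedge laid on it rocks. Lay the straightedge centred along the length of a plate, let go of it, and press on top of its left end and then on top of its right end with the closed fingers, holding each for about half a second; if it rocks, try the other plate in the same way. Finish with the straightedge lying centred along the flat plate, both its ends tested there (left, then right), and leave the vials on the board standing where they are.

Things in the scene. Friction and masses are not known exactly. Their poses are not given: they have to be found in the camera images.
- straightedge: Steel bar 170 mm long (its y), 26 wide (x), 10 thick, 0.2-0.45 kg; on its middle a black grip block 50 mm long (y), 16 wide (x), from 10 to 38 mm above the bar's underside: grasp it across x, fingertips just above the bar. Origin: centre of the underside, z up. Same end for end. Starts flat on the table left of the board, pointing roughly away from the robot.
- board: Fixed grey board 225 x 210 x 12 mm with two like fixed plates, one behind the other, 96 mm between centres along x. Each is 190 mm long (y), 80 wide (x). The flat one is level, 30 mm above the table; the bent one is 30 mm high across its middle and slopes down 0.035 rad to both ends. Which bay has which varies. Origin: on the table under the mid-point of the plates; x away from the robot, y left.
- near_bay (a point): Centre of the face of the plate in the near bay, 30 mm above the table; board's axes. If this is the bent plate, the straightedge always tips onto one half; an end pressed down is 2.4 mm lower than on the flat plate, the bar tilts 0.035 rad and the other end rises.
- far_bay (a point): Centre of the face of the plate in the far bay, 30 mm above the table; board's axes. If this is the bent plate, the straightedge always tips onto one half; an end pressed down is 2.4 mm lower than on the flat plate, the bar tilts 0.035 rad and the other end rises.
- near_bay_left (a point): Point over the near plate, 68 mm to the left of its centre (+y) and 40 mm above the table: where the top of the straightedge's left end is when it lies centred on a flat plate. Press within 30 mm of it.
- near_bay_right (a point): Point over the near plate, 68 mm to the right of its centre (-y) and 40 mm above the table: where the top of the straightedge's right end is when it lies centred on a flat plate. Press within 30 mm of it.
- far_bay_left (a point): Point over the far plate, 68 mm to the left of its centre (+y) and 40 mm above the table: where the top of the straightedge's left end is when it lies centred on a flat plate. Press within 30 mm of it.
- far_bay_right (a point): Point over the far plate, 68 mm to the right of its centre (-y) and 40 mm above the table: where the top of the straightedge's right end is when it lies centred on a flat plate. Press within 30 mm of it.
- vial_white: white-capped glass vial, 22 mm across, 44 mm tall, standing loose on the ledge along the back of the board (12 mm above the table), its centre about 24 mm behind the far plate's back edge. Origin: centre of its underside. To be left alone.
- vial_amber: yellow-capped glass vial, 22 mm across, 44 mm tall, standing loose on the ledge along the back of the board (12 mm above the table), its centre about 24 mm behind the far plate's back edge. Origin: centre of its underside. To be left alone.
Not all that is in view belongs to the job. Of the things that look like the straightedge, the larger one is meant.

How it is judged:
On the way, in this order (a step that is already met when the one before it is completed fails the run):
1. the straightedge lies released along a plate and stays level while its left end is pressed ((((horizontal distance between straightedge and near_bay below 0.022 m and angle between the y axis of straightedge and the y axis of board, either way round below 0.2 rad and z of straightedge in the frame of board between 0.025 and 0.035 m and angle between straightedge's own z axis and vertical below 0.015 rad) and horizontal distance between the grasp point and near_bay_left below 0.035 m) or ((horizontal distance between straightedge and far_bay below 0.022 m and angle between the y axis of straightedge and the y axis of board, either way round below 0.2 rad and z of straightedge in the frame of board between 0.025 and 0.035 m and angle between straightedge's own z axis and vertical below 0.015 rad) and horizontal distance between the grasp point and far_bay_left below 0.035 m)) and contact force between the fingers and straightedge above 2 N), for 0.15 s.
2. the straightedge lies released along a plate and stays level while its right end is pressed ((((horizontal distance between straightedge and near_bay below 0.022 m and angle between the y axis of straightedge and the y axis of board, either way round below 0.2 rad and z of straightedge in the frame of board between 0.025 and 0.035 m and angle between straightedge's own z axis and vertical below 0.015 rad) and horizontal distance between the grasp point and near_bay_right below 0.035 m) or ((horizontal distance between straightedge and far_bay below 0.022 m and angle between the y axis of straightedge and the y axis of board, either way round below 0.2 rad and z of straightedge in the frame of board between 0.025 and 0.035 m and angle between straightedge's own z axis and vertical below 0.015 rad) and horizontal distance between the grasp point and far_bay_right below 0.035 m)) and contact force between the fingers and straightedge above 2 N), for 0.15 s.
At the end, for the whole second after the job is handed in: The straightedge rests, released and still, along one plate, level within 0.015 rad (which only the flat plate allows), its centre within 22 mm of the plate's centre and its length within 0.2 rad of the plate's, its underside 25 to 35 mm above the board's foot (((horizontal distance between straightedge and near_bay below 0.022 m and angle between the y axis of straightedge and the y axis of board, either way round below 0.2 rad and z of straightedge in the frame of board between 0.025 and 0.035 m and angle between straightedge's own z axis and vertical below 0.015 rad) or (horizontal distance between straightedge and far_bay below 0.022 m and angle between the y axis of straightedge and the y axis of board, either way round below 0.2 rad and z of straightedge in the frame of board between 0.025 and 0.035 m and angle between straightedge's own z axis and vertical below 0.015 rad)) and linear speed of straightedge below 0.01 m/s and angular speed of straightedge below 0.05 rad/s); the robot touches nothing.
It fails at once if the white-capped glass vial on the board is moved by more than 20 mm or tipped (distance of vial_white from where it was at the start of the episode above 0.02 m or angle between vial_white's own z axis and vertical above 0.35 rad).
It fails at once if the yellow-capped glass vial on the board is moved by more than 20 mm or tipped (distance of vial_amber from where it was at the start of the episode above 0.02 m or angle between vial_amber's own z axis and vertical above 0.35 rad).
It also fails if it takes over 67 s, if anything falls off the work surface, if the arm or the gripper's body presses on something with over 40 N, if the wrist force passes 120 N, or if a joint passes its speed limit or range.

ROBOT

A 6-joint arm with a two-finger parallel gripper is mounted at the origin on a cart in front of the work surface, level with it; the furniture and walls round the work are solid. World frame = base frame: x ahead of the robot, y to its left, z up, the work surface at z = 0. Lengths are in m, angles in rad, forces in N, time in s.
With the tool pointing down it reaches from about 0.25 to 0.725 m from the base axis. Payload 4 kg.
Tool frame: the origin (TCP) lies between the finger pads; the fingertips stand 25 mm ahead of it and the grasp point (between the pads) lies 6 mm ahead of it (manip.tcp_to_tips is the distance from the TCP to the fingertips, in m); z points along the fingers, y is the direction in which the jaws open and shut (so a half turn about z gives the same grasp; the last joint's range is limited). The gripper opens to 85 mm and grips with 20 to 120 N. Pads are 22 mm wide; open, the fingers measure 114 mm over their backs; the gripper's body (76 mm by 85 mm) begins 54 mm behind the grasp point. The pads swing forward as they close: fully open they stand 13 mm farther back than shut.
Start: joints at [-1.203, 0.241, 0.005, 1.335, 0, 1.571], TCP at [0.18, -0.467, 0.256] pointing down, gripper open.
Joint ranges: [-2.72, 2.72], [-1.05, 1.87], [-1.09, 1.28], [-1.99, 2.15], [-1.42, 1.44], [-3.14, 3.14]. Speed limits (rad/s): [2.79, 2.79, 3.14, 3.14, 3.14, 3.14].

INTERFACE

Orientations are given as a unit quaternion [x, y, z, w].
In Python, from cell import manip gives the robot as it stands. The module is installed in compiled form; this text tells all that it offers.
- The arm moves only by the tool play_rows, never from a script. Its argument "targets" is a list of rows, each a list of 3 entries, a list of its own where there are three numbers: the shift along the tool's x, y, z in cm, then the turn about the tool's z in rad, then the opening in per cent of the stroke, from 0 (shut) to 100 (fully open). A call has 1 to 5 rows; each row is the pose to reach, as a shift and turn from the pose commanded when the call began, along the tool's axes at that moment; what a row does not reach only later rows make up. A row lasts 1/12 s, in which the tool goes at most 41.7 mm and 7.16 degrees, less where a joint would pass 70% of its speed; a pose out of reach is approached as far as the arm can. A call with a gripper value outside its range is refused whole. The fingers move at their own pace and stop on an object; "force" is the grip in N (left out, the last holds). Time passes only in rows, so rows that repeat a pose let the fingers close. It gives the time, the measured TCP pose, the force and the opening at its end, in the units of the state.
- manip.sense(): the state, without advancing time (a new reading comes with each control period).
- manip.grab_frame(name): name is "scene" or "top" or "wrist"; returns a dict with "image" (480x640x3 uint8, red, green, blue), "fx", "fy", "cx", "cy" (pixels), "R" (3x3) and "t" (3): a world point X has camera coordinates R X + t. Camera axes: x right, y down, z forward; pixel columns grow to the right and rows downward; lengths in m; the calibration is good to about 2 mm. A picture is of the moment at which its call begins. There is no depth.
- manip.close_job(): hands the job in, once; it reports no verdict.
The state is a dict: "t": time; "qpos": joint angles; "qd": joint speeds; "tau": joint torques, N m; "tool_pos": TCP position; "tcp_rot": TCP orientation; "wrist_force": force on the tool from outside, world axes, zero at the start; "torque": the same for the moment, N m; "opening": opening from 0.0 (shut) to 1.0 (fully open).
Only numpy, scipy, OpenCV 4.12 (cv2) and the standard library are available. Lean on these libraries where they do the work, as an engineer would, in place of code of your own. Each camera call takes 0.05 s, during which the arm holds its last target.

## Working session

There is one attempt and no reset: what is moved stays moved. The work goes in short steps, Python scripts to look and compute and a tool call to move; the robot and the scene stay as the last step left them, time stands still between calls to the robot, and variables do not carry over. Pictures are saved under pics/ and viewed, and the job is handed in when it is done.

Besides the shell and the picture viewer there is one more tool, called as name(argument=value, ...), one argument or row to a line, values as JSON. play_rows: Moves the arm, as the interface text tells. Its arguments: {"type":"object","properties":{"targets":{"type":"array"},"force":{"type":"number"}},"required":["targets"]}

```bash
mkdir -p pics; python3 - <<'E'
from cell import manip
import cv2
s=manip.sense(); print({k:s[k] for k in('t','tool_pos','tcp_rot','wrist_force','opening')}, manip.tcp_to_tips)
for n in('scene','top'):
    f=manip.grab_frame(n); cv2.imwrite(f'pics/{n}0.png',f['image'][:,:,::-1]); print(n,f['fx'],f['cx'],f['cy'],f['R'],f['t'])
E
```

```text
{'t': 0.0, 'tool_pos': array([ 0.17958391, -0.46601783,  0.25540418]), 'tcp_rot': array([ 9.83138095e-01,  1.82861668e-01, -1.78923802e-04, -1.03153916e-03]), 'wrist_force': array([-0.18109449,  0.58320467, -0.80490895]), 'opening': 0.9987893412319975} 0.025
scene 491.85310964526866 319.794002506812 234.03892703810516 [[-5.72722074e-01 -8.19749612e-01  2.78689317e-05]
 [-4.69156078e-01  3.27750308e-01 -8.20044090e-01]
 [ 6.72221690e-01 -4.69670427e-01 -5.72300349e-01]] [0.47270215 0.25327767 1.07737019]
top 511.425140564463 319.85544663008744 244.29940024692422 [[ 0.006502   -0.99997516 -0.0027212 ]
 [-0.99853984 -0.00634668 -0.0536461 ]
 [ 0.05362749  0.00306604 -0.9985563 ]] [0.17640935 0.5789086  1.24616639]
```

View pics/top0.png

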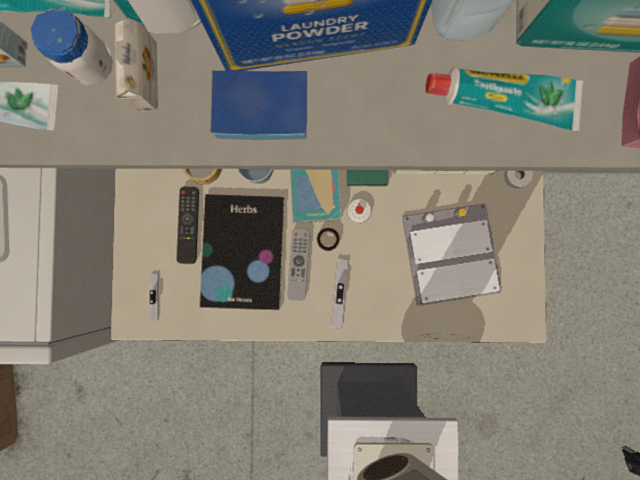

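View pics/scene0.png

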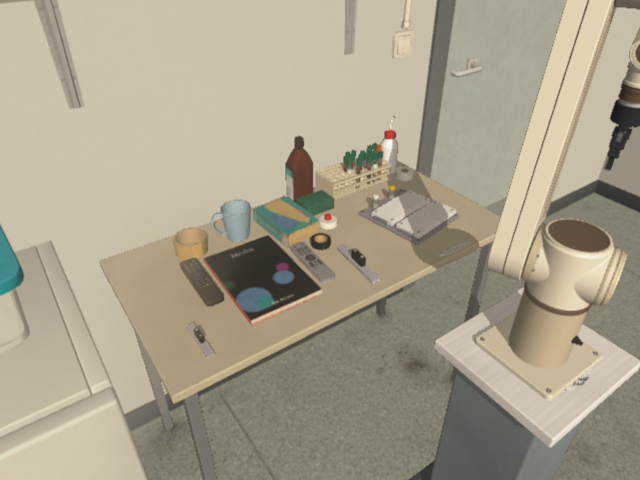

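```bash
python3 - <<'E'
import cv2
i=cv2.imread('pics/top0.png')
a=cv2.resize(i[245:340,290:390],None,fx=6,fy=6,interpolation=cv2.INTER_CUBIC);cv2.imwrite('pics/c1.png',a)
a=cv2.resize(i[195:310,395:510],None,fx=5,fy=5,interpolation=cv2.INTER_CUBIC);cv2.imwrite('pics/c2.png',a)
E
```

```text
(no output)
```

View pics/c1.png

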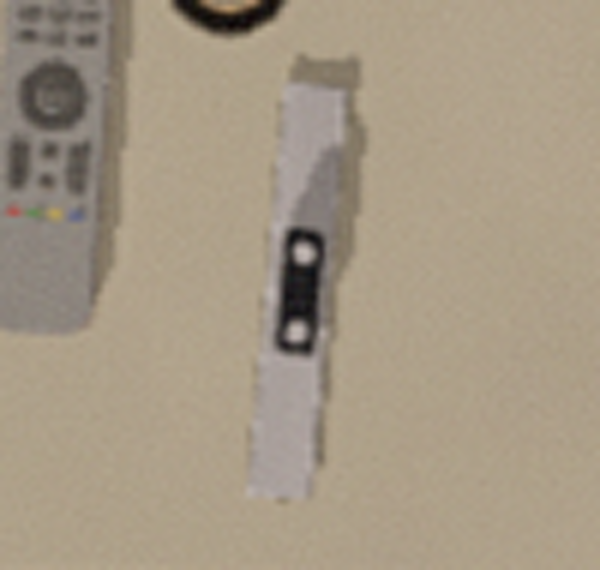

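View pics/c2.png

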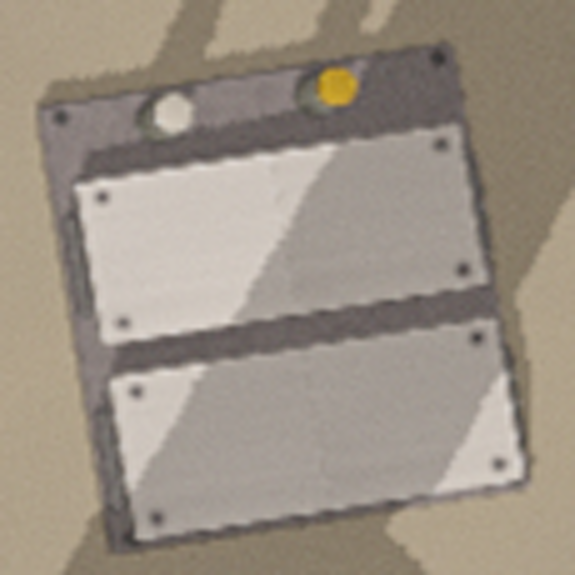

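```bash
cat > h.py <<'E'
import numpy as np
from cell import manip
from scipy.spatial.transform import Rotation as Rn
def w(f,p,z):
    d=f['R'].T@np.array([(p[0]-f['cx'])/f['fx'],(p[1]-f['cy'])/f['fy'],1]); o=-f['R'].T@f['t']
    return o+d*(z-o[2])/d[2]
def px(f,X):
    c=f['R']@np.array(X)+f['t']; return c[0]/c[2]*f['fx']+f['cx'],c[1]/c[2]*f['fy']+f['cy']
def togo(target,yaw=None):
    s=manip.sense(); R=Rn.from_quat(s['tcp_rot']); 
    print('pos',s['tool_pos'].round(4),'shift cm',(R.inv().apply(np.array(target)-s['tool_pos'])*100).round(2),'ydir deg',np.degrees(np.arctan2(*R.as_matrix()[:2,1][::-1])).round(2),'zaxis',R.as_matrix()[:,2].round(4))
E
python3 - <<'E'
from h import *
f=manip.grab_frame('top')
def c(P,k,o,z): return np.array([w(f,(p[0]/k+o[0]-.4,p[1]/k+o[1]-.4),z) for p in P])
b=c([(288,85),(347,92),(310,498),(250,495)],6,(290,245),.01);print(b.round(4),b.mean(0))
e=(b[0]+b[1]-b[2]-b[3])/2;print('len',np.linalg.norm(e),'dir',np.degrees(np.arctan2(e[1],e[0])))
print('grip',c([(303,230),(295,352),(299,291)],6,(290,245),.038))
for n,P in(('far',[(75,183),(460,124),(490,285),(103,344)]),('near',[(110,378),(497,319),(525,483),(136,541)])):
    q=c(P,5,(395,195),.03);y=(q[0]+q[3]-q[1]-q[2])/2;x=(q[0]+q[1]-q[2]-q[3])/2
    print(n,q.mean(0),'L',np.linalg.norm(y),'W',np.linalg.norm(x),'ydir',np.degrees(np.arctan2(y[1],y[0])))
print('vials',c([(173,113),(338,87)],5,(395,195),.056))
print('cam',-f['R'].T@f['t'])
f=manip.grab_frame('scene');print('scenecam',-f['R'].T@f['t'])
togo([.4,0,.2])
E
```

```text
[[0.5425 0.136  0.01  ]
 [0.5398 0.1117 0.01  ]
 [0.3734 0.1262 0.01  ]
 [0.3745 0.1508 0.01  ]] [0.45755079 0.13115974 0.01      ]
len 0.16780468159056516 dir -5.013872564415307
grip [[0.48348723 0.13058367 0.038     ]
 [0.43461452 0.13358114 0.038     ]
 [0.459025   0.13208399 0.038     ]]
far [ 0.5861856  -0.13971466  0.03      ] L 0.19071947244146434 W 0.07974139940641414 ydir 99.05683867972579
near [ 0.49079885 -0.15601104  0.03      ] L 0.19085069178082165 W 0.08012437145676901 ydir 98.91740528735068
vials [[ 0.64223916 -0.08135883  0.056     ]
 [ 0.65523826 -0.1604105   0.056     ]]
cam [0.51008751 0.17625832 1.27590353]
scenecam [-0.33467789  0.81049449  0.82426502]
pos [ 0.1796 -0.4662  0.2557] shift cm [ 37.32 -35.58   5.62] ydir deg -68.93 zaxis [-5.0e-04  1.2e-03 -1.0e+00]
```

play_rows(
  targets=[
    [[2.8, -2.7, 0], -0.12, 100],
    [[5.6, -5.4, 0], -0.24, 100],
    [[8.4, -8.1, 0], -0.36, 100],
    [[11.2, -10.8, 0], -0.48, 100],
    [[14, -13.5, 0], -0.6, 100],
  ],
  force=50,
)

```text
t: 0.62
tool_pos: [0.262, -0.2886, 0.2561]
tcp_rot: [0.884, 0.467, 0.0, -0.0]
wrist_force: [0.7, 1.3, 0.8]
opening: 0.999
```

```bash
python3 - <<'E'
from h import *
print(manip.sense()['qpos'])
togo([.458,.1315,.15])
E
```

```text
[-8.33761994e-01  2.19181175e-02 -2.51254035e-01  1.29788645e+00
  1.92397795e-04  1.33523352e+00]
pos [ 0.262  -0.2886  0.2561] shift cm [45.75 -7.46 10.62] ydir deg -34.27 zaxis [-0.e+00  3.e-04 -1.e+00]
```

play_rows(
  targets=[
    [[4, -0.65, 0], -0.12, 100],
    [[8, -1.3, 0], -0.24, 100],
    [[12, -2, 0], -0.36, 100],
    [[16, -2.6, 0], -0.48, 100],
    [[20, -3.3, 0], -0.6, 100],
  ],
)

```text
t: 1.03
tool_pos: [0.3484, -0.105, 0.2565]
tcp_rot: [0.706, 0.708, 0.0, 0.0]
wrist_force: [2.3, -0.2, 0.8]
opening: 0.998
```

```bash
python3 - <<'E'
from h import *
togo([.458,.1315,.15])
E
```

```text
pos [ 0.3484 -0.105   0.2565] shift cm [23.62 11.01 10.65] ydir deg 0.14 zaxis [ 8.e-04 -3.e-04 -1.e+00]
```

play_rows(
  targets=[
    [[3.5, 1.6, 0], -0.12, 100],
    [[7, 3.2, 0], -0.24, 100],
    [[10.5, 4.9, 0], -0.36, 100],
    [[14, 6.5, 0], -0.48, 100],
    [[17.5, 8.2, 0], -0.6, 100],
  ],
)

```text
t: 1.45
tool_pos: [0.4308, 0.07, 0.2563]
tcp_rot: [0.465, 0.885, -0.0, 0.0]
wrist_force: [0.2, -1.8, 1.0]
opening: 1.004
```

```bash
python3 - <<'E'
from h import *
togo([.458,.1315,.13])
E
```

```text
pos [0.4308 0.07   0.2563] shift cm [ 3.52  5.73 12.63] ydir deg 34.58 zaxis [ 1.e-04 -2.e-04 -1.e+00]
```

play_rows(
  targets=[
    [[0.7, 1.1, 2.4], -0.12, 100],
    [[1.4, 2.3, 4.8], -0.24, 100],
    [[2.1, 3.4, 7.2], -0.36, 100],
    [[2.8, 4.6, 9.6], -0.48, 100],
    [[3.5, 5.7, 10.6], -0.6, 100],
  ],
)

```text
t: 1.87
tool_pos: [0.4563, 0.1292, 0.147]
tcp_rot: [0.183, 0.983, -0.001, -0.002]
wrist_force: [0.3, -0.5, 0.7]
opening: 0.999
```

play_rows(
  targets=[
    [[0, 0, 0], -0.1, 100],
    [[0, 0, 0], -0.2, 100],
    [[0, 0, 0], -0.29, 100],
    [[0, 0, 0], -0.29, 100],
    [[0, 0, 0], -0.29, 100],
  ],
)

```text
t: 2.28
tool_pos: [0.458, 0.1289, 0.1501]
tcp_rot: [0.043, 0.999, -0.0, -0.0]
wrist_force: [-0.2, -0.5, -0.2]
opening: 1.001
```

```bash
python3 - <<'E'
from h import *
import cv2
togo([.458,.1315,.04])
f=manip.grab_frame('wrist');cv2.imwrite('pics/w1.png',f['image'][:,:,::-1]); print(f['R'],f['t'])
E
```

```text
pos [0.458  0.1289 0.1501] shift cm [ 0.02  0.26 11.01] ydir deg 85.07 zaxis [-4.e-04 -1.e-04 -1.e+00]
[[ 8.68122071e-02  9.96224654e-01  2.81414198e-04]
 [ 9.43162693e-01 -8.22792789e-02  3.21984867e-01]
 [ 3.20792417e-01 -2.76867976e-02 -9.46744774e-01]] [-0.16803371 -0.42897436  0.13843937]
```

View pics/w1.png

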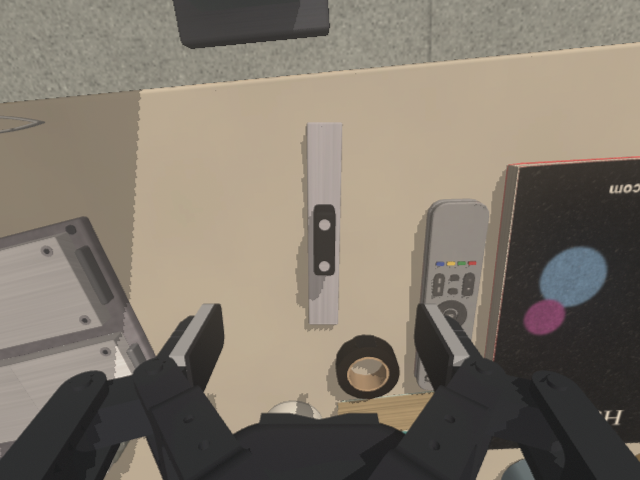

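```bash
python3 - <<'E'
from h import *
f=manip.grab_frame('wrist')
b=np.array([w(f,p,.01) for p in[(308,123),(342,123),(338,325),(310,325)]]);print(b.round(4),b.mean(0))
e=(b[2]+b[3]-b[0]-b[1]);print(np.linalg.norm(e)/2,np.degrees(np.arctan2(e[1],e[0])))
print(w(f,(324.5,240),.038))
E
```

```text
[[0.374  0.1282 0.01  ]
 [0.3761 0.1529 0.01  ]
 [0.5463 0.1383 0.01  ]
 [0.5441 0.1134 0.01  ]] [0.46011504 0.1331847  0.01      ]
0.17075001553915706 -4.93503623798921
[0.45535246 0.13315015 0.038     ]
```

play_rows(
  targets=[
    [[0, 0.2, 3], 0, 60],
    [[0, 0.4, 6], 0, 60],
    [[0, 0.4, 9], 0, 60],
    [[0, 0.4, 10.9], 0, 60],
    [[0, 0.4, 10.9], 0, 60],
  ],
)

```text
t: 2.8
tool_pos: [0.455, 0.1319, 0.0376]
tcp_rot: [0.043, 0.999, -0.001, -0.004]
wrist_force: [-0.1, -0.4, -0.1]
opening: 0.599
```

play_rows(
  targets=[
    [[0, 0, 0], 0, 30],
    [[0, 0, 0], 0, 0],
    [[0, 0, 0], 0, 0],
    [[0, 0, 0], 0, 0],
    [[0, 0, 0], 0, 0],
  ],
  force=60,
)

```text
t: 3.22
tool_pos: [0.4601, 0.1333, 0.0432]
tcp_rot: [0.042, 0.999, 0.001, 0.002]
wrist_force: [-0.2, -0.2, 6.6]
opening: 0.173
```

play_rows(
  targets=[
    [[0, 0, 0], 0, 0],
    [[0, 0, 0], 0, 0],
    [[0, 0, 0], 0, 0],
  ],
)

```text
t: 3.47
tool_pos: [0.4601, 0.1333, 0.0432]
tcp_rot: [0.042, 0.999, 0.001, 0.002]
wrist_force: [-0.6, -1.0, 6.3]
opening: 0.172
```

```bash
python3 - <<'E'
from h import *
togo([.458,.1325,.13])
E
```

```text
pos [0.4601 0.1333 0.0432] shift cm [ 0.17 -0.08 -8.68] ydir deg 85.18 zaxis [ 4.1e-03  9.0e-04 -1.0e+00]
```

play_rows(
  targets=[
    [[0, 0, -1], 0, 0],
    [[0, 0, -3], 0, 0],
    [[0, 0, -6], 0, 0],
    [[0, 0, -9], 0, 0],
    [[0, 0, -10], 0, 0],
  ],
)

```text
t: 3.88
tool_pos: [0.4603, 0.1335, 0.1454]
tcp_rot: [0.042, 0.999, 0.001, 0.003]
wrist_force: [0.7, 0.5, -4.1]
opening: 0.17
```

```bash
python3 - <<'E'
from h import *
import cv2
togo([.491,-.156,.1432])
togo([.5862,-.1397,.1432])
f=manip.grab_frame('wrist');cv2.imwrite('pics/w2.png',f['image'][:,:,::-1])
print(manip.sense()['wrist_force'])
E
```

```text
pos [0.4603 0.1335 0.1454] shift cm [ -5.49 -28.59   0.18] ydir deg 85.2 zaxis [ 0.0057  0.0019 -1.    ]
pos [0.4603 0.1335 0.1454] shift cm [-14.84 -26.17   0.24] ydir deg 85.2 zaxis [ 0.0057  0.0019 -1.    ]
[ 0.99600034  0.35609658 -1.95335361]
```

View pics/w2.png

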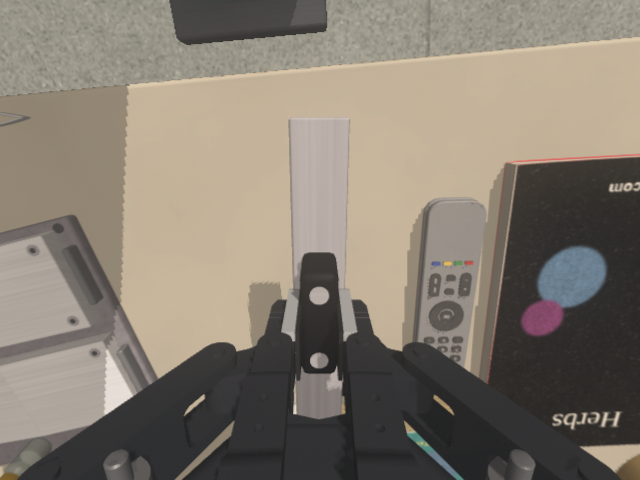

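play_rows(
  targets=[
    [[-0.4, -2, 0], 0.11, 0],
    [[-1, -5, 0], 0.22, 0],
    [[-1.6, -8, 0], 0.33, 0],
    [[-2.1, -11, 0], 0.44, 0],
    [[-2.7, -14, 0], 0.55, 0],
  ],
)

```text
t: 4.35
tool_pos: [0.4724, -0.0099, 0.1402]
tcp_rot: [0.314, 0.949, -0.0, -0.001]
wrist_force: [-1.2, 1.2, -3.9]
opening: 0.174
```

```bash
python3 - <<'E'
from h import *
togo([.491,-.156,.1432])
E
```

```text
pos [ 0.4724 -0.0099  0.1402] shift cm [-10.2  -10.62  -0.3 ] ydir deg 53.41 zaxis [-2.3e-03  2.0e-04 -1.0e+00]
```

play_rows(
  targets=[
    [[-2, -2, 0], 0.11, 0],
    [[-4, -4.2, 0], 0.22, 0],
    [[-6.1, -6.3, 0], 0.33, 0],
    [[-8.2, -8.5, 0], 0.44, 0],
    [[-10.2, -10.6, 0], 0.55, 0],
  ],
)

```text
t: 4.77
tool_pos: [0.4921, -0.156, 0.1401]
tcp_rot: [0.56, 0.828, -0.0, -0.001]
wrist_force: [0.5, -0.2, -3.7]
opening: 0.173
```

play_rows(
  targets=[
    [[0, 0, 0], 0.11, 0],
    [[0, 0, 0], 0.22, 0],
    [[0, 0, 0], 0.23, 0],
    [[0, 0, 0], 0.23, 0],
  ],
)

```text
t: 5.1
tool_pos: [0.4921, -0.1545, 0.1402]
tcp_rot: [0.649, 0.761, -0.0, -0.001]
wrist_force: [0.3, 0.4, -3.0]
opening: 0.17
```

```bash
python3 - <<'E'
from h import *
import cv2
togo([.491,-.156,.1432])
for n in('scene','top','wrist'):
    f=manip.grab_frame(n); cv2.imwrite(f'pics/{n}3.png',f['image'][:,:,::-1])
E
```

```text
pos [ 0.4921 -0.1545  0.1402] shift cm [-0.13 -0.13 -0.3 ] ydir deg 9.11 zaxis [-2.2e-03  8.0e-04 -1.0e+00]
```

View pics/wrist3.png

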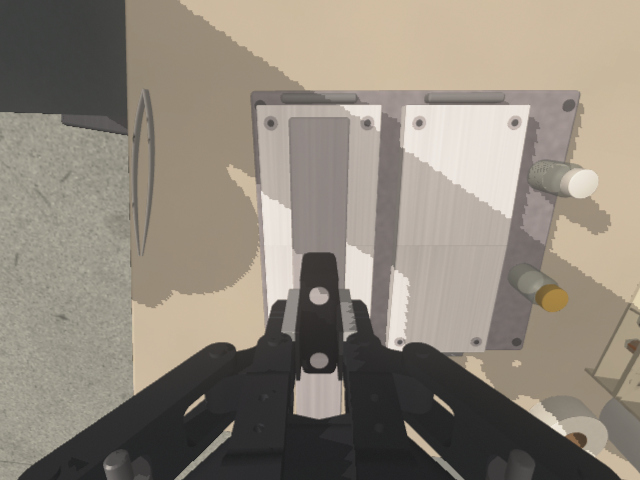

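View pics/scene3.png

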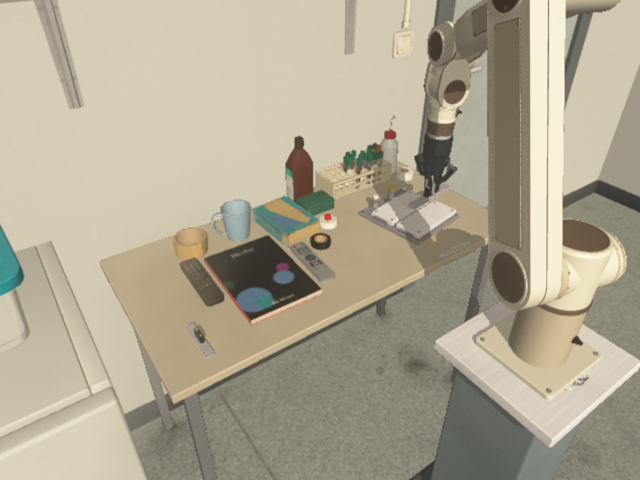

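```bash
python3 - <<'E'
from h import *
f=manip.grab_frame('wrist')
q=np.array([w(f,p,.03) for p in[(405,104),(530,106),(490,352),(388,352)]]);print(q.round(4),q.mean(0),np.linalg.norm(q[0]-q[3]),np.linalg.norm(q[0]-q[1]),np.linalg.norm(q[3]-q[2]))
n=np.array([w(f,p,.03) for p in[(257,105),(381,105)]]);print(n.round(4))
u=(q[0]+q[1]-q[2]-q[3])/2;u/=np.linalg.norm(u);print(np.degrees(np.arctan2(u[1],u[0])));print('near ctr', n.mean(0)-u*.095,'far',q.mean(0))
E
python3 - <<'E'
import cv2
i=cv2.imread('pics/wrist3.png')
cv2.imwrite('pics/c4.png',cv2.resize(i[85:365,240:600],None,fx=2.1,fy=2.1,interpolation=cv2.INTER_CUBIC))
E
```

```text
[[ 0.5313 -0.0521  0.03  ]
 [ 0.6102 -0.0407  0.03  ]
 [ 0.6448 -0.2246  0.03  ]
 [ 0.5627 -0.2378  0.03  ]] [ 0.58723069 -0.13881488  0.03      ] 0.1883415181975702 0.07969236514813836 0.0831913891397186
[[ 0.4384 -0.0676  0.03  ]
 [ 0.5163 -0.0551  0.03  ]]
100.12658111959897
near ctr [ 0.49407297 -0.15484953  0.03      ] far [ 0.58723069 -0.13881488  0.03      ]
```

View pics/c4.png

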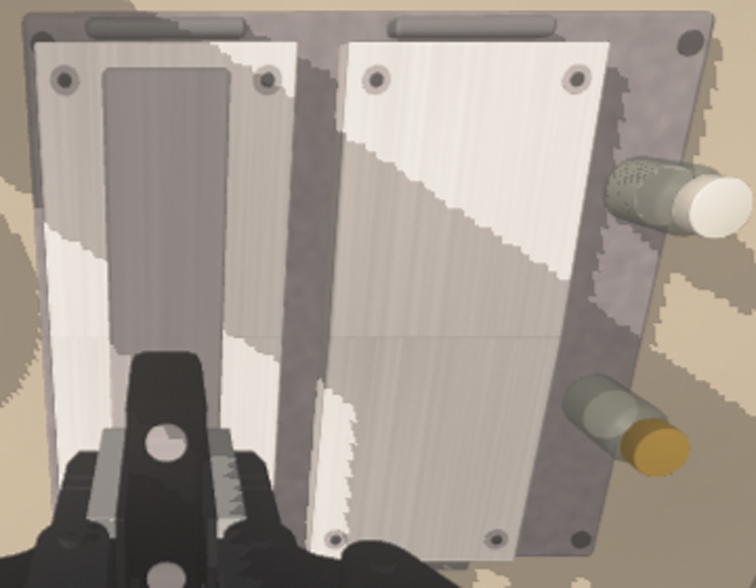

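play_rows(
  targets=[
    [[0, 0, 2.5], 0, 0],
    [[0, 0, 5], 0, 0],
    [[0, 0, 6], 0, 0],
    [[0, 0, 6.4], 0, 0],
    [[0, 0, 6.4], 0, 0],
  ],
)

```text
t: 5.72
tool_pos: [0.4923, -0.1542, 0.0765]
tcp_rot: [0.649, 0.761, -0.0, -0.001]
wrist_force: [0.1, -0.3, -3.8]
opening: 0.171
```

play_rows(
  targets=[
    [[0, 0, 0.1], 0, 0],
    [[0, 0, 0.2], 0, 0],
    [[0, 0, 0.3], 0, 0],
    [[0, 0, 0.3], 0, 0],
  ],
)

```text
t: 6.05
tool_pos: [0.4936, -0.1548, 0.075]
tcp_rot: [0.649, 0.76, 0.0, 0.001]
wrist_force: [-0.2, 0.6, -4.1]
opening: 0.173
```

play_rows(
  targets=[
    [[0, 0, 0.1], 0, 0],
    [[0, 0, 0.2], 0, 0],
    [[0, 0, 0.2], 0, 0],
  ],
)

```text
t: 6.3
tool_pos: [0.4934, -0.1548, 0.0732]
tcp_rot: [0.649, 0.76, 0.0, 0.001]
wrist_force: [-0.9, 0.5, 1.8]
opening: 0.172
```

Contact. Release and retreat straight up.

play_rows(
  targets=[
    [[0, 0, 0], 0, 25],
    [[0, 0, 0], 0, 40],
    [[0, 0, 0], 0, 45],
    [[0, 0, 0], 0, 45],
  ],
)

```text
t: 6.63
tool_pos: [0.4933, -0.1548, 0.0725]
tcp_rot: [0.649, 0.76, 0.0, 0.0]
wrist_force: [-0.9, -0.2, 0.0]
opening: 0.448
```

play_rows(
  targets=[
    [[0, 0, -1.5], 0, 45],
    [[0, 0, -4], 0, 45],
    [[0, 0, -7], 0, 30],
    [[0, 0, -9], 0, 0],
    [[0, 0, -9], 0, 0],
  ],
)

```text
t: 7.05
tool_pos: [0.4961, -0.1556, 0.1672]
tcp_rot: [0.649, 0.76, 0.002, 0.004]
wrist_force: [0.5, 0.0, 0.2]
opening: 0.031
```

```bash
python3 - <<'E'
from h import *
import cv2
togo([.491,-.156,.1432])
for n in('top','wrist'):
    f=manip.grab_frame(n); cv2.imwrite(f'pics/{n}4.png',f['image'][:,:,::-1])
E
```

```text
pos [ 0.4961 -0.1556  0.1672] shift cm [ 0.05 -0.53  2.39] ydir deg 9.0 zaxis [ 0.0089 -0.0028 -1.    ]
```

View pics/wrist4.png

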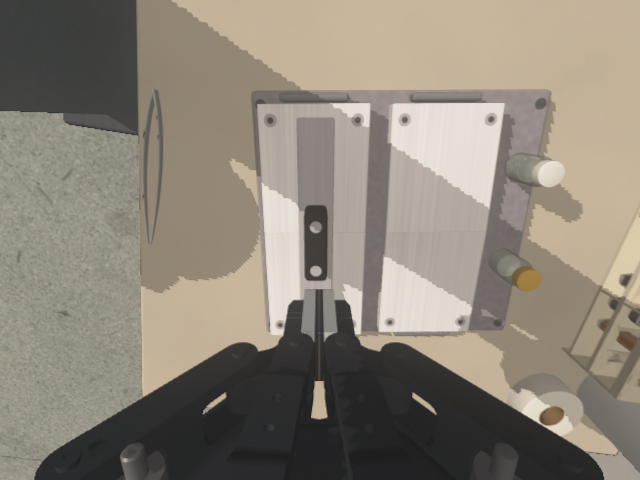

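play_rows(
  targets=[
    [[3.5, 0, 0], 0, 0],
    [[6.5, 0, 0], 0, 0],
    [[6.5, 0, 3], 0, 0],
    [[6.5, 0, 6], 0, 0],
    [[6.5, 0, 7], 0, 0],
  ],
)

```text
t: 7.57
tool_pos: [0.4791, -0.0892, 0.0876]
tcp_rot: [0.649, 0.761, -0.002, -0.004]
wrist_force: [-0.0, -0.2, 0.2]
opening: -0.001
```

play_rows(
  targets=[
    [[0, 0, 0], 0, 0],
    [[0, 0, 0], 0, 0],
  ],
)

```text
t: 7.73
tool_pos: [0.4821, -0.0905, 0.0915]
tcp_rot: [0.65, 0.76, -0.001, -0.001]
wrist_force: [-0.2, -0.6, 0.9]
opening: 0.003
```

play_rows(
  targets=[
    [[0, 0, 1.2], 0, 0],
    [[0, 0, 2], 0, 0],
    [[0, 0, 2.2], 0, 0],
    [[0, 0, 2.3], 0, 0],
    [[0, 0, 2.3], 0, 0],
  ],
)

```text
t: 8.15
tool_pos: [0.4832, -0.0907, 0.0697]
tcp_rot: [0.65, 0.76, 0.0, 0.0]
wrist_force: [0.1, -0.0, 0.2]
opening: -0.005
```

play_rows(
  targets=[
    [[0, 0, 0.05], 0, 0],
    [[0, 0, 0.1], 0, 0],
    [[0, 0, 0.15], 0, 0],
    [[0, 0, 0.15], 0, 0],
  ],
)

```text
t: 8.48
tool_pos: [0.483, -0.0905, 0.068]
tcp_rot: [0.649, 0.76, 0.0, 0.0]
wrist_force: [-0.2, 0.1, 0.5]
opening: -0.001
```

play_rows(
  targets=[
    [[0, 0, 0.1], 0, 0],
    [[0, 0, 0.2], 0, 0],
    [[0, 0, 0.2], 0, 0],
  ],
)

```text
t: 8.73
tool_pos: [0.4827, -0.0904, 0.0656]
tcp_rot: [0.649, 0.76, -0.0, -0.0]
wrist_force: [-0.6, 0.3, -0.0]
opening: -0.001
```

play_rows(
  targets=[
    [[0, 0, 0.1], 0, 0],
    [[0, 0, 0.2], 0, 0],
    [[0, 0, 0.2], 0, 0],
  ],
)

```text
t: 8.98
tool_pos: [0.4829, -0.0904, 0.065]
tcp_rot: [0.649, 0.76, 0.0, 0.0]
wrist_force: [-3.4, 0.5, 9.6]
opening: 0.003
```

play_rows(
  targets=[
    [[0, 0, 0], 0, 0],
    [[0, 0, 0], 0, 0],
    [[0, 0, 0], 0, 0],
    [[0, 0, 0], 0, 0],
    [[0, 0, 0], 0, 0],
  ],
)

```text
t: 9.4
tool_pos: [0.4829, -0.0904, 0.065]
tcp_rot: [0.649, 0.76, 0.0, 0.0]
wrist_force: [-3.5, 1.7, 9.5]
opening: -0.002
```

```bash
python3 - <<'E'
from h import *
import cv2
for n in('scene','wrist'):
    f=manip.grab_frame(n); cv2.imwrite(f'pics/{n}5.png',f['image'][:,:,::-1])
s=manip.sense();print(s['tool_pos'],s['wrist_force'])
E
```

```text
[ 0.48291655 -0.09045251  0.06503409] [-3.28552626 -0.42995782  9.7915815 ]
```

View pics/wrist5.png

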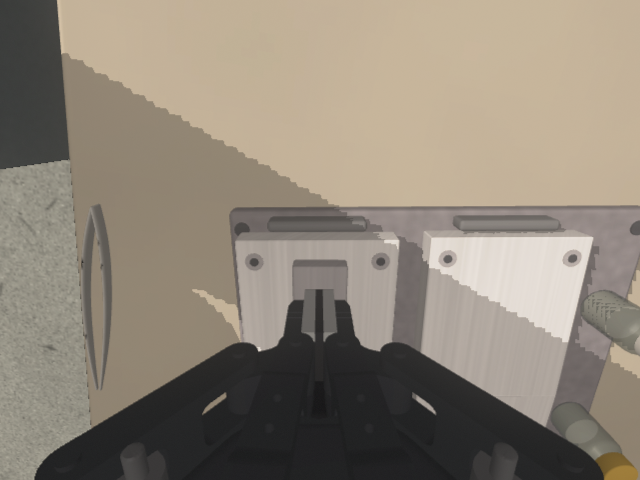

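play_rows(
  targets=[
    [[0, 0, -2.5], 0, 0],
    [[0, 0, -5.5], 0, 0],
    [[-3, 0, -5.5], 0, 0],
    [[-7, 0, -5.5], 0, 0],
    [[-11, 0, -5.5], 0, 0],
  ],
)

```text
t: 9.92
tool_pos: [0.5009, -0.1997, 0.1199]
tcp_rot: [0.648, 0.761, 0.0, 0.001]
wrist_force: [0.8, 0.1, 0.1]
opening: 0.001
```

play_rows(
  targets=[
    [[-2.2, 0, 0], 0, 0],
    [[-2.2, 0, 2], 0, 0],
    [[-2.2, 0, 4], 0, 0],
    [[-2.2, 0, 4.7], 0, 0],
    [[-2.2, 0, 4.7], 0, 0],
  ],
)

```text
t: 10.33
tool_pos: [0.5016, -0.2201, 0.0695]
tcp_rot: [0.65, 0.76, -0.001, -0.003]
wrist_force: [-1.0, 0.1, 0.3]
opening: -0.004
```

play_rows(
  targets=[
    [[0, 0, 0.1], 0, 0],
    [[0, 0, 0.2], 0, 0],
    [[0, 0, 0.3], 0, 0],
    [[0, 0, 0.3], 0, 0],
  ],
)

```text
t: 10.67
tool_pos: [0.5042, -0.2208, 0.0697]
tcp_rot: [0.649, 0.761, 0.0, 0.001]
wrist_force: [-1.0, -0.2, -0.3]
opening: -0.0
```

play_rows(
  targets=[
    [[0, 0, 0.1], 0, 0],
    [[0, 0, 0.2], 0, 0],
    [[0, 0, 0.3], 0, 0],
    [[0, 0, 0.3], 0, 0],
  ],
)

```text
t: 11.0
tool_pos: [0.5034, -0.2208, 0.0657]
tcp_rot: [0.649, 0.76, -0.0, -0.0]
wrist_force: [0.1, 0.2, -0.5]
opening: 0.001
```

play_rows(
  targets=[
    [[0, 0, 0.1], 0, 0],
    [[0, 0, 0.2], 0, 0],
    [[0, 0, 0.2], 0, 0],
    [[0, 0, 0.2], 0, 0],
  ],
)

```text
t: 11.33
tool_pos: [0.5036, -0.2209, 0.0651]
tcp_rot: [0.649, 0.76, 0.0, 0.0]
wrist_force: [-2.3, 0.8, 7.9]
opening: -0.001
```

play_rows(
  targets=[
    [[0, 0, 0], 0, 0],
    [[0, 0, 0], 0, 0],
    [[0, 0, 0], 0, 0],
    [[0, 0, 0], 0, 0],
    [[0, 0, 0], 0, 0],
  ],
)

```text
t: 11.75
tool_pos: [0.5036, -0.2209, 0.0651]
tcp_rot: [0.649, 0.76, 0.0, 0.0]
wrist_force: [-3.1, 0.9, 8.6]
opening: 0.002
```

```bash
python3 - <<'E'
from h import *
import cv2
f=manip.grab_frame('wrist'); cv2.imwrite(f'pics/wrist6.png',f['image'][:,:,::-1])
s=manip.sense();print(s['tool_pos'],s['wrist_force'])
E
```

```text
[ 0.50360627 -0.22087109  0.06507942] [-2.16042716  0.81608137  7.90182989]
```

View pics/wrist6.png

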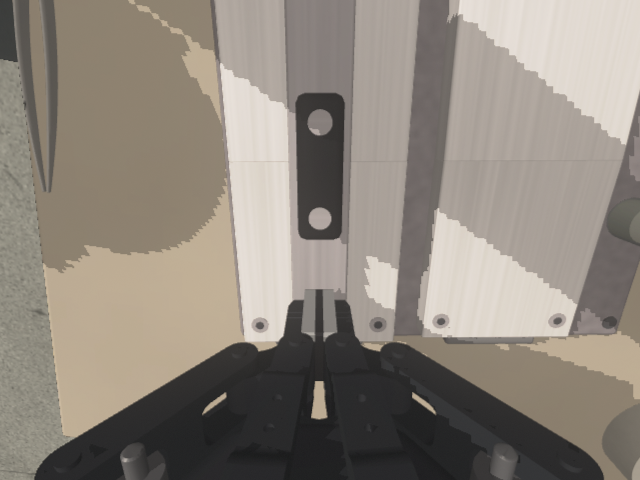

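play_rows(
  targets=[
    [[0, 0, -2.5], 0, 0],
    [[0, 0, -6], 0, 0],
    [[-2, 0, -10], 0, 0],
    [[-5, 0, -12], 0, 0],
    [[-5, 0, -12], 0, 0],
  ],
)

```text
t: 12.22
tool_pos: [0.5153, -0.276, 0.1906]
tcp_rot: [0.651, 0.759, 0.001, 0.008]
wrist_force: [1.4, -1.4, 0.7]
opening: 0.001
```

```bash
python3 - <<'E'
from h import *
import cv2
f=manip.grab_frame('wrist'); cv2.imwrite(f'pics/wrist7.png',f['image'][:,:,::-1])
f=manip.grab_frame('top'); cv2.imwrite(f'pics/top7.png',cv2.resize(f['image'][195:310,395:510,::-1],None,fx=5,fy=5,interpolation=cv2.INTER_CUBIC))
E
```

```text
(no output)
```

View pics/wrist7.png

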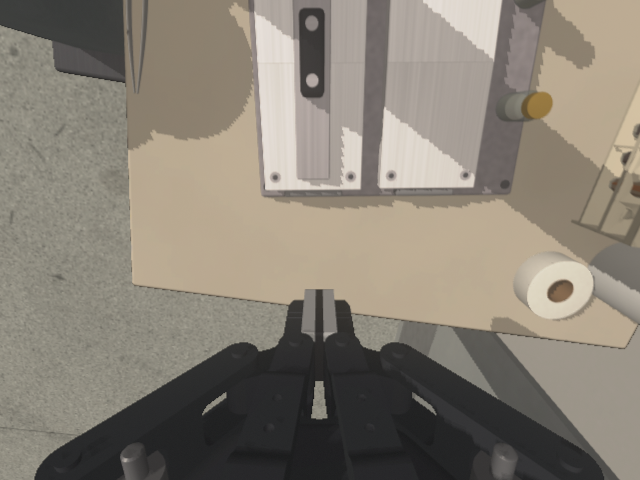

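View pics/top7.png

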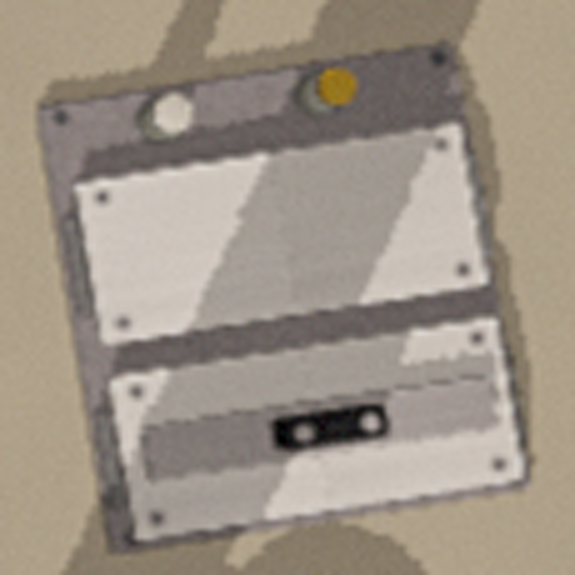

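Both presses stopped at the same height (TCP 0.0650, so the top is at 0.040, as expected on a flat plate). A bent plate would read only 2.4 mm lower, though. So I'll check by touching the far plate at its end and at its middle, away from the vials.

```bash
python3 - <<'E'
from h import *
togo([.579,-.217,.1])
E
```

```text
pos [ 0.512  -0.2715  0.1849] shift cm [4.36 7.44 8.5 ] ydir deg 8.89 zaxis [ 0.0027 -0.0012 -1.    ]
```

play_rows(
  targets=[
    [[1.5, 2.5, 0], 0, 0],
    [[3, 5, 0], 0, 0],
    [[4.4, 7.4, 1], 0, 0],
    [[4.4, 7.4, 4.5], 0, 0],
    [[4.4, 7.4, 8.5], 0, 0],
  ],
)

```text
t: 12.73
tool_pos: [0.5798, -0.2132, 0.0988]
tcp_rot: [0.648, 0.762, 0.001, 0.002]
wrist_force: [0.1, -0.3, -1.6]
opening: 0.002
```

play_rows(
  targets=[
    [[0, 0, 2], 0, 0],
    [[0, 0, 3], 0, 0],
    [[0, 0, 3.6], 0, 0],
    [[0, 0, 3.6], 0, 0],
    [[0, 0, 3.6], 0, 0],
  ],
)

```text
t: 13.15
tool_pos: [0.5781, -0.2153, 0.0636]
tcp_rot: [0.649, 0.76, 0.0, 0.001]
wrist_force: [0.8, -0.4, 0.5]
opening: -0.002
```

play_rows(
  targets=[
    [[0, 0, 0.3], 0, 0],
    [[0, 0, 0.6], 0, 0],
    [[0, 0, 0.7], 0, 0],
    [[0, 0, 0.8], 0, 0],
    [[0, 0, 0.8], 0, 0],
  ],
)

```text
t: 13.57
tool_pos: [0.5776, -0.2153, 0.055]
tcp_rot: [0.65, 0.76, 0.0, 0.0]
wrist_force: [0.5, 0.4, -0.2]
opening: 0.002
```

play_rows(
  targets=[
    [[0, 0, 0.1], 0, 0],
    [[0, 0, 0.1], 0, 0],
    [[0, 0, 0.1], 0, 0],
  ],
)

```text
t: 13.82
tool_pos: [0.5776, -0.2152, 0.0538]
tcp_rot: [0.649, 0.76, -0.0, -0.0]
wrist_force: [0.5, -0.2, 0.2]
opening: -0.0
```

play_rows(
  targets=[
    [[0, 0, 0.1], 0, 0],
    [[0, 0, 0.1], 0, 0],
    [[0, 0, 0.1], 0, 0],
  ],
)

```text
t: 14.07
tool_pos: [0.5776, -0.2153, 0.0529]
tcp_rot: [0.649, 0.76, 0.0, 0.0]
wrist_force: [0.1, 0.3, -0.0]
opening: 0.002
```

The fingertips reached 0.0279 m over the far plate's end without touching, so the far plate slopes down and the near plate is the flat one. Retreating.

play_rows(
  targets=[
    [[0, 0, -2.5], 0, 0],
    [[0, 0, -6], 0, 0],
    [[0, 0, -10], 0, 0],
    [[-3, 0, -12], 0, 0],
    [[-5, 0, -12], 0, 0],
  ],
)

```text
t: 14.48
tool_pos: [0.5888, -0.2665, 0.1803]
tcp_rot: [0.649, 0.761, 0.001, 0.006]
wrist_force: [1.0, -1.1, 1.2]
opening: 0.001
```

play_rows(
  targets=[
    [[-2, -2, -1], 0, 0],
    [[-2, -2, -1], 0, 0],
    [[-2, -2, -1], 0, 0],
  ],
)

```text
t: 14.73
tool_pos: [0.5683, -0.2888, 0.1834]
tcp_rot: [0.65, 0.76, 0.0, 0.0]
wrist_force: [0.3, 0.5, -0.2]
opening: 0.002
```

```bash
python3 - <<'E'
from h import *
import cv2
f=manip.grab_frame('top')
o=(395,195);k=5
B=np.array([w(f,(p[0]/k+o[0]-.4,p[1]/k+o[1]-.4),.04) for p in[(145,426),(485,375),(498,430),(150,480)]]);print('bar',B.mean(0))
g=w(f,(331/k+395-.4,426/k+195-.4),.068);print('grip',g,'near plate ~',[.492,-.1555])
cv2.imwrite('pics/top8.png',cv2.resize(f['image'][195:310,395:510,::-1],None,fx=5,fy=5,interpolation=cv2.INTER_CUBIC))
E
```

```text
bar [ 0.49210167 -0.15455761  0.04      ]
grip [ 0.49335524 -0.15245431  0.068     ] near plate ~ [0.492, -0.1555]
```

View pics/top8.png

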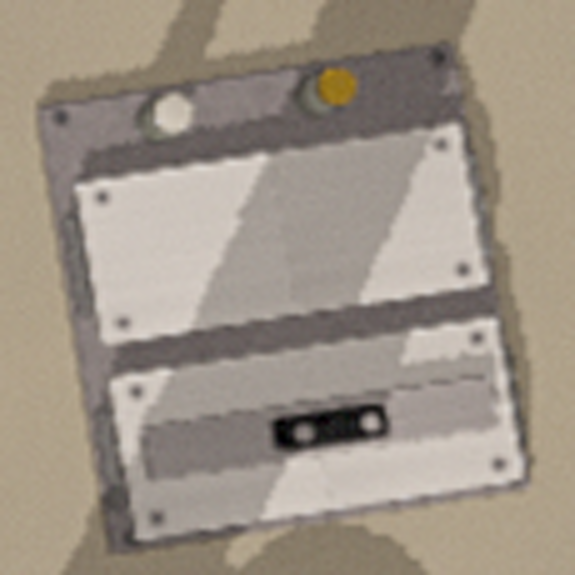

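The bar is centred on the near plate to within about 3 mm, the vials haven't moved, and the arm is clear. Handing in.

```bash
python3 -c "
from cell import manip
manip.close_job(); print(manip.sense()['t'])"
```

```text
the job is handed in; nothing more can be done
the job is handed in; nothing more can be done
```

The straightedge (the larger of the two look-alikes) lies centred on the near plate, which my checks show is the flat one. I tested its left end and then its right, and handed the job in with about 15 s on the clock; no verdict is reported.

- **Press tests:** I released the bar and pressed each end with closed fingers for about half a second, at roughly 8–10 N. Both ends stopped with the bar's top at 40 mm, as expected on a flat plate; on the bent plate they would be 2.4 mm lower.
- **Other plate:** I didn't lay the bar on the far plate, since the near one passed. As an extra check I lowered the closed fingertips over its right end. They reached 27.9 mm above the table without contact, so that end is below the flat height of 30 mm and the plate is the bent one.
- **Final picture:** the bar's centre is about 1–3 mm from the plate's centre and its length is in line with the plate. Both vials stand where they were, and the arm is clear.
- **Checks:** none failed. The camera estimates of the plate centres differed by about 3 mm between views, well within the 22 mm allowed.

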